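# Set the stop pin and press the label holder home in the display-shelf rail

## Robot

A 6-joint arm with a two-finger parallel gripper is mounted at the origin on a cart in front of the work surface, level with it; the furniture and walls round the work are solid. World frame = base frame: x ahead of the robot, y to its left, z up, the work surface at z = 0. Lengths are in m, angles in rad, forces in N, time in s.
With the tool pointing down it reaches from about 0.3 to 0.875 m from the base axis. Payload 6.4 kg.
Tool frame: the origin (TCP) lies on the centre line of the jaws, within the pads' length; the fingertips stand 14 mm ahead of it and the grasp point (between the pads) lies 5 mm behind it; z points along the fingers, y is the direction in which the jaws open and shut (so a half turn about z gives the same grasp; the last joint's range is limited). The gripper opens to 85 mm and grips with 20 to 120 N. Pads are 22 mm wide; open, the fingers measure 114 mm over their backs; the gripper's body (76 mm by 85 mm) begins 54 mm behind the grasp point. The pads swing forward as they close: fully open they stand 13 mm farther back than shut.
Start: joints at [-1.375, 0.181, 1.607, -0, 1.354, -0.206], TCP at [0.225, -0.529, 0.245] pointing down, gripper open.
Joint ranges: [-2.99, 2.99], [-0.89, 2.07], [0.3, 2.58], [-1.14, 4.28], [0, 2.63], [-3.12, 3.12]. Speed limits (rad/s): [2.57, 2.57, 3.01, 3.14, 3.14, 3.14].

## Interface

Orientations are given as a unit quaternion [w, x, y, z].
In Python, from bench import * gives the robot as it stands.
- The arm moves only by the tool servo_tool, never from a script. Its argument "plan" is a list that holds one entry, the list of rows, each a list of 5 numbers: the shift along the world's x, y, z in m, then the turn about the world's z in rad, then the gripper command: -1 is shut, 1 is fully open, values between are in proportion. In form: [[[tx, ty, tz, roll, claw], ...]]. A call has 1 to 8 rows; each row shifts and turns the commanded pose from where the row before left it; what a row does not reach is not made up. A row lasts 1/10 s, in which the tool goes at most 50 mm and 8.59 degrees, less where a joint would pass 70% of its speed; a pose out of reach is approached as far as the arm can. A call with a gripper value outside its range is refused whole. The fingers move at their own pace and stop on an object; the grip force is fixed at half the most. Time passes only in rows, so rows that do not move let the fingers close. It gives the time, the measured TCP pose, the force and the opening at its end, in the units of the state.
- get_obs(): the state, without advancing time (a new reading comes with each control period).
- camera(name): name is "scene" or "top" or "wrist"; returns a dict with "img" (400x640x3 uint8, blue, green, red), "camera_matrix" (3x3 intrinsics, pixels), "k1" (the pictures are not rectified: a ray, as slopes to the right and down, at radius r is drawn at 1 + k1 r^2 times it, then the intrinsics apply), "rvec" (rotation vector, rad) and "tvec" (3), from world to camera coordinates, as OpenCV has them. Camera axes: x right, y down, z forward; pixel columns grow to the right and rows downward; lengths in m; the calibration is good to about 2 mm. A picture is of the moment at which its call begins. There is no depth.
- hand_in(): hands the job in, once; it reports no verdict.
Trained networks look in a picture, given as the dict that the camera call returned (one of the last four; its "shot" number tells which), for a name from the list of things; names that differ only in an ending like _2 or _b are one class to them, and where a whole thing is asked for, a point or a joint stands for the part that bears it (a point fixed in the world has none). Each returns a list of dicts, best first, with "conf" (0 to 1); they miss things now and then, are a little off and sometimes report something else, mostly with a low value. They report only what shows in the picture. A call takes as long as a camera call.
- trace(picture, thing): "mask" (400x640 bool, what is visible of it) and "rect" ([left, top, right, bottom] as shares, 0 to 1, of the picture: columns of its width, rows of its height, round what is visible of it).
- pinpoint(picture, thing): "centre" ([row, column] as shares, 0 to 1, of the picture: columns of its width, rows of its height: a listed point, or the origin of a listed thing).
The state is a dict: "time_s": time; "q": joint angles; "dq": joint speeds; "joint_efforts": joint torques, N m; "eef_pos": TCP position; "eef_rot": TCP orientation; "wrist_force": force on the tool from outside, world axes, zero at the start; "torque": the same for the moment, N m; "opening": opening from 0.0 (shut) to 1.0 (fully open).
Only numpy, scipy, OpenCV 4.12 (cv2) and the standard library are available. Lean on these libraries where they do the work, as an engineer would, in place of code of your own. Each camera call takes 0.05 s, during which the arm holds its last target.

## Task

Take the steel stop pin out of its drilled block and put it fully into the hole near the right end of the pale wooden label rail, and leave it standing there. Then lift the metal label holder out of its slotted stand, push it down behind the rail's lip, foot on the channel floor, with the card still facing the lip, and slide it along the channel until its end butts firmly against the pin. Finish while still gripping the holder and pressing it against the pin (do not let go), and leave the other things on the bench where they are.

Things in the scene. Friction and masses are not known exactly. Their poses are not given: they have to be found in the camera images.
- label_rail: pale wooden rail, fixed; base 70 (x) x 190 (y) x 28 mm; origin: centre of the underside, -y its right end seen from the robot, turned up to 15 degrees. Front lip (-x side, 10 mm thick, top at 42 mm) and back board (+x side, 14 mm thick, top at 50 mm) run from y = -50 to +92 mm; between them a 12 mm wide open-topped channel centred on x = 0, floor at 28 mm. The pin hole lies beyond their right end
- pin_hole (a point): centre of the mouth of the rail's pin hole, 28 mm above the bench, 70 mm toward -y from the rail's centre, on the line of the channel; hole 11.5 mm wide, 24 mm deep, vertical, with a 2 mm chamfer; axes as the rail's
- channel_floor (a point): point on the channel floor, 28 mm above the bench, halfway along the lip (21 mm toward +y from the rail's centre); axes as the rail's
- stop_pin: round steel pin, 10 mm diameter, 80 mm long, upright, foot tapered to 6 mm over its last 6 mm, 50 g; origin: centre of its foot, z up. Starts standing loosely 24 mm deep in the pin block, foot 8 mm above the bench, 56 mm of it free to grip. Fully in the rail's hole its foot is 24 mm below the mouth and it stands a little loose
- pin_block: brown wooden block fixed to the bench, 50x50x32 mm, with one 12.5 mm wide, 24 mm deep hole in the middle of its top; origin at the centre of the underside
- label_holder: upright metal plate, 8 (x) x 90 (y) x 70 mm tall, 90 g, blank paper card on its -x face (toward the robot); lowest 8 mm is a tongue 5 mm thick. Origin: centre of the underside, z up. Starts in the slot stand, 54 mm of it above the stand. Home against the pin, its origin is about 50 mm toward +y from the pin hole, on the channel floor
- slot_stand: brown wooden stand fixed to the bench, 64 mm (x) by 120 mm (y) by 28 mm high, with a 12 mm wide slot along its y axis through the middle, slot floor 12 mm above the bench; origin at the centre of the underside
- test_tile_1: flat fired clay tile with a hole, 72x40x9 mm, lying; a bystander; origin at the centre of its underside
- maker_stamp: small turned wooden stamp, 27 mm wide, 61 mm tall, standing; a bystander; origin at the centre of its underside
- water_cup: enamel cup, 72 mm wide, 64 mm tall; a bystander; origin at the centre of its underside
- masking_tape: roll of tape lying flat, 104 mm wide, 25 mm tall; a bystander; origin at the centre of its underside
- glaze_jar_1: jar with black screw lid, 58 mm wide, 73 mm tall; a bystander; origin at the centre of its underside
- glaze_jar_3: another jar with black screw lid, 58 mm wide, 73 mm tall; a bystander; origin at the centre of its underside
- card_face (a point): centre of the paper card on the holder's -x face, 40 mm above its underside, 4 mm from its mid-plane
- lever_ball (a point): centre of the black ball (30 mm) on the lever of the green hand press behind the work; the lever runs from it down and back (+x) to the press. It is fixed and hard: keep the arm and the gripper's body clear of it, above all when passing between the left and right side of the bench

How it is judged:
By the outcome, as a careful person would: the job done as asked, in the order asked, and still so for the second after the job is handed in, while the arm keeps its last pose, push and grip.
It also fails if it takes over 56 s, if anything falls off the work surface, if the arm or the gripper's body presses on something with over 40 N, if the wrist force passes 120 N, or if a joint passes its speed limit or range.

## Working session

There is one attempt and no reset: what is moved stays moved. The work goes in short steps, Python scripts to look and compute and a tool call to move; the robot and the scene stay as the last step left them, time stands still between calls to the robot, and variables do not carry over. Pictures are saved under pics/ and viewed, and the job is handed in when it is done.

Besides the shell and the picture viewer there is one more tool, called after ">>>" in YAML: its name, and indented under it one key for each argument. servo_tool: Moves the arm, as the interface text tells. Its arguments: {"type":"object","properties":{"plan":{"type":"array"}},"required":["plan"]}

```bash
ls; mkdir -p pics
cat > h.py <<'E'
from bench import *
import numpy as np, cv2
def ray(c,u,v):
    K=c["camera_matrix"];K=np.array(K)
    xd=(u-K[0,2])/K[0,0]; yd=(v-K[1,2])/K[1,1]
    rd=np.hypot(xd,yd); r=rd
    for _ in range(30): r=rd/(1+c["k1"]*r*r)
    s=1/(1+c["k1"]*r*r)
    R,_=cv2.Rodrigues(np.array(c["rvec"],float)); t=np.array(c["tvec"],float).ravel()
    d=R.T@np.array([xd*s,yd*s,1]); o=-R.T@t
    return o,d/np.linalg.norm(d)
def atz(c,u,v,z):
    o,d=ray(c,u,v); return o+d*(z-o[2])/d[2]
def proj(c,P):
    R,_=cv2.Rodrigues(np.array(c["rvec"],float)); t=np.array(c["tvec"],float).ravel()
    p=R@np.array(P,float)+t; x,y=p[0]/p[2],p[1]/p[2]; s=1+c["k1"]*(x*x+y*y)
    K=np.array(c["camera_matrix"]); return np.array([K[0,0]*x*s+K[0,2],K[1,1]*y*s+K[1,2]])
def tri(obs):
    A=np.zeros((3,3));b=np.zeros(3)
    for c,u,v in obs:
        o,d=ray(c,u,v);M=np.eye(3)-np.outer(d,d);A+=M;b+=M@o
    return np.linalg.solve(A,b)
E
python3 - <<'E'
from h import *
cs={n:camera(n) for n in ("scene","top","wrist")}
for n,c in cs.items():
    cv2.imwrite(f"pics/a_{n}.png",c["img"]); print(n,np.round(ray(c,320,200),3).tolist(),c["k1"],c["camera_matrix"][0][0])
for t in ["pin_hole","channel_floor","stop_pin","pin_block","label_holder","slot_stand","label_rail","card_face","lever_ball","water_cup","maker_stamp","glaze_jar_1","masking_tape","test_tile_1"]:
  for n in ("scene","top"):
    r=pinpoint(cs[n],t)
    print(t,n,[(round(x["conf"],2),round(x["centre"][1]*640,1),round(x["centre"][0]*400,1)) for x in r[:2]])
o=get_obs();print({k:np.round(v,3).tolist() for k,v in o.items()})
E
```

```text
pics
scene [[-0.318, 0.419, 0.91], [0.726, -0.364, -0.584]] 0.003442981721193594 459.4896131366428
top [[0.476, -0.015, 1.267], [0.102, 0.001, -0.995]] 2.59269253839309e-05 391.3489198639817
wrist [[0.294, -0.499, 0.374], [-0.283, -0.111, -0.953]] -0.01904888569716578 279.7062901105027
pin_hole scene [(0.62, 207.4, 295.4), (0.51, 422.3, 245.1)]
pin_hole top [(0.67, 405.3, 251.4)]
channel_floor scene []
channel_floor top [(0.8, 379.1, 243.6), (0.73, 308.0, 239.8)]
stop_pin scene [(0.4, 244.5, 314.2)]
stop_pin top [(0.44, 237.7, 248.3)]
pin_block scene [(0.66, 242.2, 316.6), (0.57, 289.2, 255.3)]
pin_block top [(0.78, 241.7, 247.9), (0.39, 297.6, 198.2)]
label_holder scene [(0.9, 311.1, 278.8)]
label_holder top [(0.64, 302.4, 238.4), (0.31, 378.1, 184.7)]
slot_stand scene [(0.57, 315.9, 280.8)]
slot_stand top [(0.66, 309.1, 233.9)]
label_rail scene []
label_rail top [(0.6, 382.4, 249.0)]
card_face scene [(0.87, 314.5, 269.1)]
card_face top []
lever_ball scene []
lever_ball top []
water_cup scene [(0.74, 290.1, 259.2)]
water_cup top [(0.6, 297.0, 197.2)]
maker_stamp scene [(0.49, 205.9, 293.2)]
maker_stamp top [(0.62, 223.2, 212.8), (0.62, 241.6, 248.9)]
glaze_jar_1 scene []
glaze_jar_1 top [(0.77, 422.6, 166.1), (0.52, 409.8, 182.5)]
masking_tape scene []
masking_tape top [(0.86, 376.2, 183.9)]
test_tile_1 scene [(0.61, 208.6, 293.7)]
test_tile_1 top [(0.51, 263.3, 228.0)]
{'time_s': 1.55, 'q': [-1.375, 0.181, 1.607, 0.0, 1.354, -0.206], 'dq': [-0.001, -0.0, 0.0, 0.001, -0.001, -0.002], 'joint_efforts': [0.0, -44.483, -35.168, -0.0, 0.001, 0.0], 'eef_pos': [0.225, -0.529, 0.245], 'eef_rot': [-0.0, 0.98, 0.2, 0.0], 'wrist_force': [-0.204, 0.109, 0.033], 'torque': [-0.037, -0.006, -0.003], 'opening': 0.999}
```

View pics/a_scene.png

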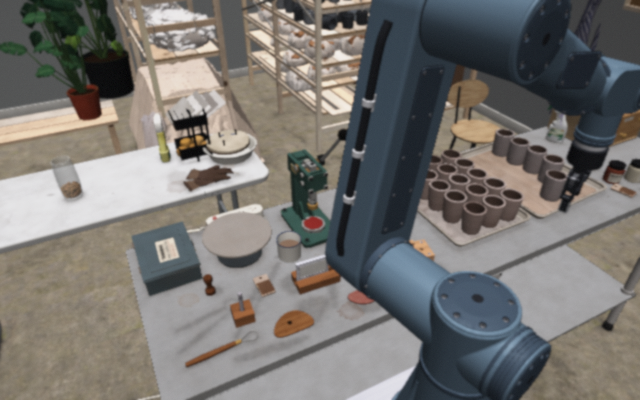

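View pics/a_top.png

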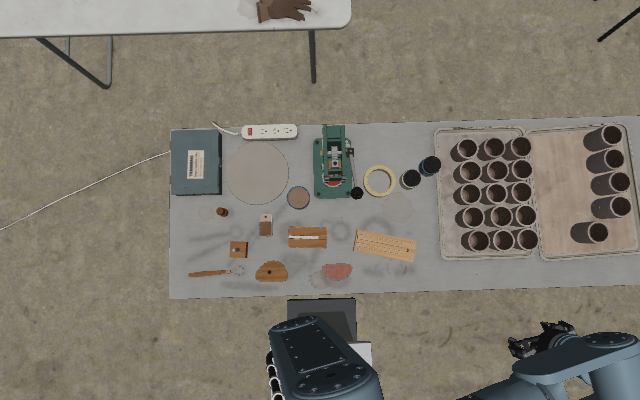

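View pics/a_wrist.png

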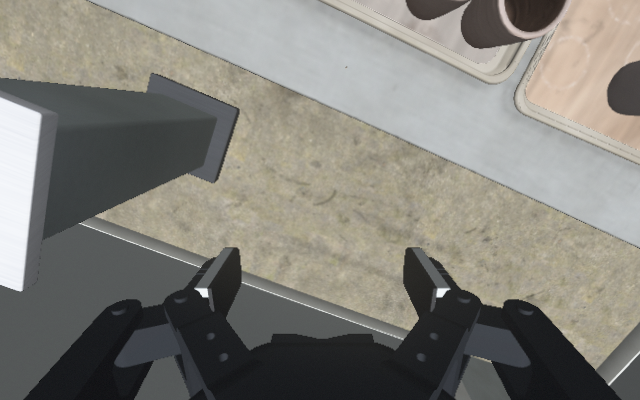

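Run:
```python
from h import *
c=camera("top"); im=c["img"]
cv2.imwrite("pics/b.png",cv2.resize(im[140:290,210:440],None,fx=3.4,fy=3.4,interpolation=cv2.INTER_CUBIC))
d=camera("scene"); im=d["img"]
cv2.imwrite("pics/c.png",cv2.resize(im[120:340,190:440],None,fx=2.6,fy=2.6,interpolation=cv2.INTER_CUBIC))
for t,z in [("pin_hole",.028),("channel_floor",.028),("label_rail",.0),("pin_block",0),("stop_pin",0.008),("label_holder",.012),("slot_stand",0)]:
    for r in pinpoint(c,t)[:1]: print(t,round(r["conf"],2),atz(c,r["centre"][1]*640,r["centre"][0]*400,z).round(4))
o,dd=ray(c,357,193);print("ball",[ (o+dd*(z-o[2])/dd[2]).round(3).tolist() for z in (0.1,.15,.2,.25)])
```

```text
pin_hole 0.89 [ 0.4382 -0.2821  0.028 ]
channel_floor 0.95 [ 0.4546 -0.1921  0.028 ]
label_rail 0.66 [ 0.4551 -0.2171  0.    ]
pin_block 0.74 [0.4594 0.2501 0.    ]
stop_pin 0.58 [0.4548 0.2481 0.008 ]
label_holder 0.6 [0.4905 0.0453 0.012 ]
slot_stand 0.7 [0.4848 0.0346 0.    ]
ball [[0.613, -0.125, 0.1], [0.607, -0.121, 0.15], [0.601, -0.116, 0.2], [0.595, -0.111, 0.25]]
```

View pics/b.png

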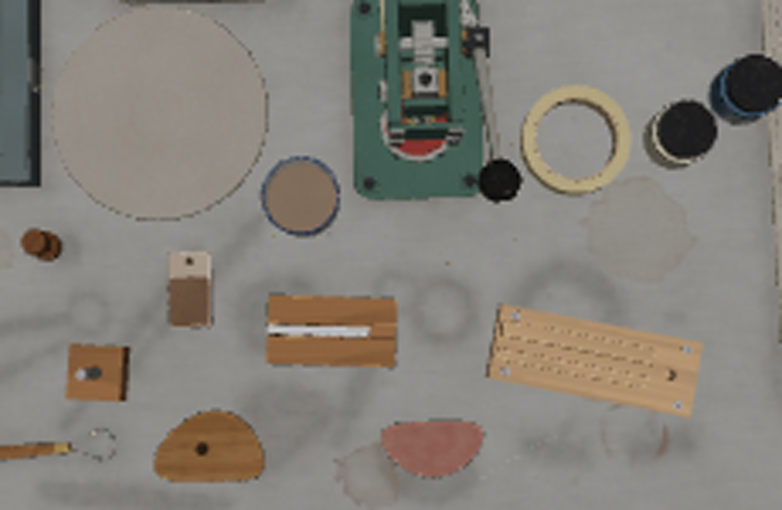

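View pics/c.png

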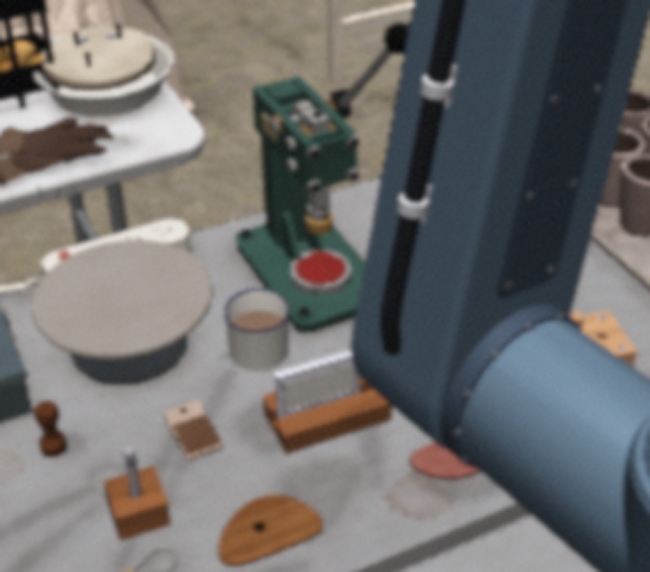

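Run:
```python
from h import *
c=camera("top"); d=camera("scene")
print("ball",tri([(c,357,193),(d,342.3,134.6)]).round(3))
print("pin top by top",atz(c,234.3,250,.088).round(4), "by both", tri([(c,234.3,250),(d,190+131/2.6,120+452/2.6)]).round(4))
print("block top ctr", atz(c,210+96.5/3.4,140+372/3.4,.032).round(4))
print("holder top edge ends",atz(c,210+268/3.4,140+330/3.4,.082).round(4),atz(c,210+370/3.4,140+332/3.4,.082).round(4))
print("hole",atz(c,210+671/3.4,140+374/3.4,.028).round(4))
for n,p in [("nearL",(487,377)),("farL",(501,304)),("farR",(703,342)),("nearR",(691,415))]: print(n,atz(c,210+p[0]/3.4,140+p[1]/3.4,.028).round(4))
```

```text
ball [ 0.582 -0.098  0.367]
pin top by top [0.4533 0.2467 0.088 ] by both [0.4533 0.2481 0.0826]
block top ctr [0.4537 0.2463 0.032 ]
holder top edge ends [0.4871 0.0835 0.082 ] [ 0.4827 -0.0069  0.082 ]
hole [ 0.4363 -0.2838  0.028 ]
nearL [ 0.4385 -0.1135  0.028 ]
farL [ 0.5054 -0.1289  0.028 ]
farR [ 0.4648 -0.3149  0.028 ]
nearR [ 0.3982 -0.3003  0.028 ]
```

>>> servo_tool:
  plan:
    - [[0.012,0.04,0,0.14,1],[0.012,0.045,0,0.14,1],[0.012,0.045,0,0.14,1],[0.012,0.045,0,0.14,1],[0.012,0.045,0,0.14,1],[0.012,0.045,0,0.14,1],[0.012,0.045,0,0.14,1],[0.012,0.045,0,0,1]]

```text
time_s: 2.9
eef_pos: [0.321, -0.1726, 0.2455]
eef_rot: [0.001, 0.77, 0.639, 0.0]
wrist_force: [1.0, -0.6, -0.3]
opening: 1.003
```

>>> servo_tool:
  plan:
    - [[0.01,0.045,0,0,1],[0.01,0.045,0,0,1],[0.01,0.045,0,0,1],[0.012,0.045,0,0,1],[0.012,0.045,0,0,1],[0.015,0.045,0,0,1],[0.015,0.045,0,0,1],[0.02,0.045,-0.02,0,1]]

```text
time_s: 3.7
eef_pos: [0.4256, 0.1859, 0.2289]
eef_rot: [0.002, 0.77, 0.638, 0.003]
wrist_force: [1.3, -0.4, 0.4]
opening: 1.001
```

>>> servo_tool:
  plan:
    - [[0.015,0.03,-0.03,0,1],[0.012,0.02,-0.03,0,1],[0,0,0,0,1]]

```text
time_s: 4.0
eef_pos: [0.4485, 0.2345, 0.1616]
eef_rot: [-0.002, 0.77, 0.638, -0.004]
wrist_force: [0.1, -0.7, -0.6]
opening: 1.0
```

Run:
```python
from h import *
c=camera("wrist"); cv2.imwrite("pics/d.png",c["img"])
o=get_obs();print(o["eef_pos"],o["time_s"])
for t,z in [("stop_pin",.008),("pin_block",0)]:
    for r in pinpoint(c,t)[:2]:
        u,v=r["centre"][1]*640,r["centre"][0]*400; print(t,r["conf"],u,v,atz(c,u,v,z).round(4))
for r in trace(c,"stop_pin")[:1]: print(r["conf"],np.array(r["rect"])*[640,400,640,400])
```

```text
[0.44913114 0.23365422 0.16388365] 4.05
stop_pin 0.53 327.168 171.0 [0.455  0.2497 0.008 ]
pin_block 0.78 325.504 170.52 [0.4531 0.2489 0.    ]
0.54 [320.512 166.8   333.568 196.92 ]
```

View pics/d.png

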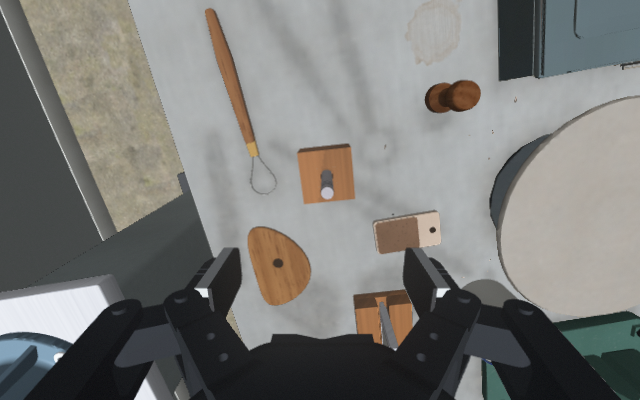

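Run:
```python
from h import *
c=camera("wrist"); print(get_obs()["eef_pos"].round(4))
im=c["img"]; cv2.imwrite("pics/e.png",cv2.resize(im[130:220,280:380],None,fx=6,fy=6,interpolation=cv2.INTER_CUBIC))
print(atz(c,328,193,.088).round(4), atz(c,326.5,178,.032).round(4))
o=get_obs()["eef_pos"];
for P in (o,o+[0,0,-.1]): print(proj(c,P))
```

```text
[0.4515 0.2327 0.1681]
[0.4581 0.2463 0.088 ] [0.4577 0.2452 0.032 ]
[323.79086742 263.14337597]
[322.78069457 202.90013529]
```

View pics/e.png

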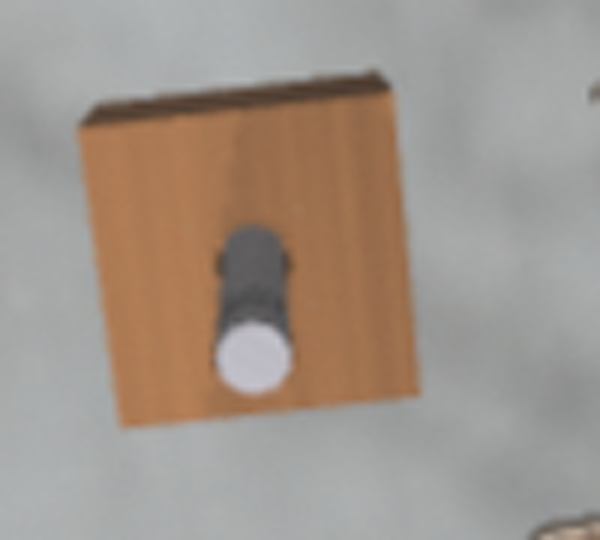

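Run:
```python
from h import *
c=camera("wrist"); print(get_obs()["eef_pos"].round(4),get_obs()["q"].round(4))
im=c["img"]
g=im[170:210,300:350].astype(int); m=(g.min(2)>185).astype(np.uint8); ys,xs=np.nonzero(m)
print(len(xs))
n,l,s,ce=cv2.connectedComponentsWithStats(m); print(s,ce)
print(atz(c,322.3,189.5,.088).round(4), [atz(c,300+a[0],170+a[1],.088).round(4) for a in ce[1:]])
```

```text
[0.4515 0.2326 0.1683] [ 2.4170e-01  1.1510e-01  1.8476e+00 -1.0000e-04  1.1758e+00  4.3180e-01]
77
[[   0    0   50   40 1923]
 [  17   15   10   10   77]] [[24.6224649  19.50702028]
 [21.44155844 19.32467532]]
[0.4546 0.2497 0.088 ] [array([0.454, 0.25 , 0.088])]
```

>>> servo_tool:
  plan:
    - [[0.0025,0.0165,0,0,1],[0,0,-0.03,0,1],[0,0,-0.03,0,1],[0,0,-0.025,0,1],[0,0,-0.019,0,1],[0,0,0,0,1],[0,0,0,0,1]]

```text
time_s: 5.0
eef_pos: [0.454, 0.2493, 0.0638]
eef_rot: [0.0, 0.771, 0.637, 0.001]
wrist_force: [-0.1, -0.2, 0.5]
opening: 1.002
```

Run:
```python
from h import *
c=camera("wrist"); o=get_obs();print(o["eef_pos"].round(4),o["wrist_force"].round(2),o["time_s"])
cv2.imwrite("pics/f.png",c["img"])
```

```text
[0.4545 0.2496 0.0643] [-0.65 -0.41  0.29] 5.05
```

View pics/f.png

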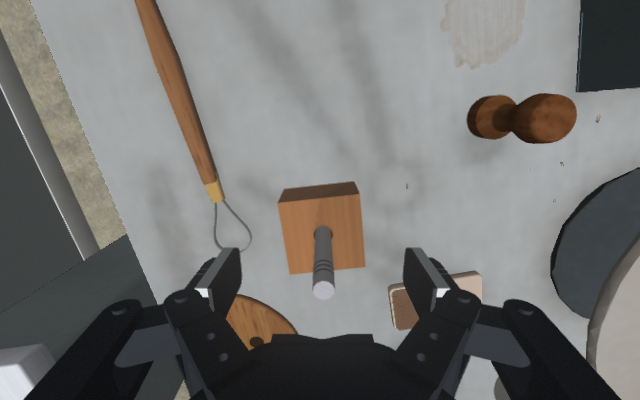

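>>> servo_tool:
  plan:
    - [[0,0,0,0,-1],[0,0,0,0,-1],[0,0,0,0,-1],[0,0,0,0,-1],[0,0,0,0,-1],[0,0,0,0,-1],[0,0,0,0,-1],[0,0,0,0,-1]]

```text
time_s: 5.85
eef_pos: [0.4532, 0.2497, 0.0626]
eef_rot: [-0.0, 0.771, 0.637, 0.0]
wrist_force: [-0.5, 0.1, 2.2]
opening: 0.099
```

Run:
```python
from h import *
c=camera("wrist"); o=get_obs();print(o["eef_pos"].round(4),o["wrist_force"].round(2),o["opening"])
cv2.imwrite("pics/g.png",c["img"])
```

```text
[0.4533 0.2497 0.0626] [-1.42  0.52  2.84] 0.10090554992893272
```

View pics/g.png

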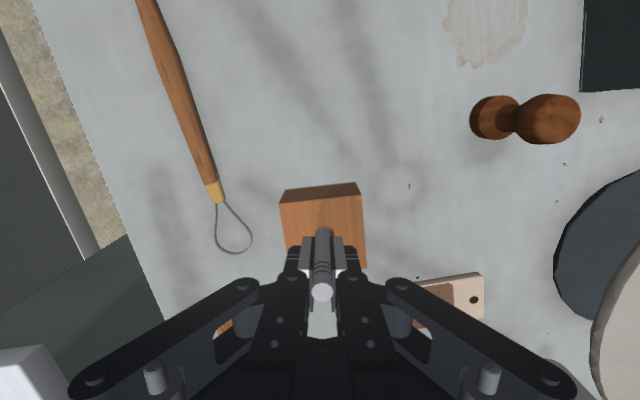

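>>> servo_tool:
  plan:
    - [[0,0,0.03,0,-1],[0,0,0.04,0,-1],[0,-0.02,0.03,0,-1],[-0.01,-0.04,0,0,-1],[-0.01,-0.04,0,0,-1],[-0.01,-0.045,0,0,-1],[-0.01,-0.045,0,0,-1],[0,-0.045,0,0,-1]]

```text
time_s: 6.7
eef_pos: [0.4116, 0.0135, 0.1621]
eef_rot: [-0.0, 0.77, 0.638, -0.0]
wrist_force: [1.0, 0.3, -1.4]
opening: 0.097
```

>>> servo_tool:
  plan:
    - [[0,-0.045,0,0,-1],[0,-0.045,0,0,-1],[0,-0.045,0,0,-1],[0,-0.045,0,0,-1],[0,-0.045,0,0,-1],[0.005,-0.045,0,0,-1],[0.005,-0.04,0,0,-1],[0.01,-0.03,0,0,-1]]

```text
time_s: 7.5
eef_pos: [0.4325, -0.328, 0.1621]
eef_rot: [-0.0, 0.771, 0.636, -0.0]
wrist_force: [0.3, -0.2, 1.1]
opening: 0.096
```

>>> servo_tool:
  plan:
    - [[0,0,0,0,-1],[0,0,0,0,-1],[0,0,0,0,-1]]

```text
time_s: 7.8
eef_pos: [0.4327, -0.3241, 0.1618]
eef_rot: [-0.001, 0.771, 0.637, 0.0]
wrist_force: [-0.1, 0.4, -0.8]
opening: 0.098
```

Run:
```python
from h import *
c=camera("wrist"); o=get_obs();print(o["eef_pos"].round(4),o["wrist_force"].round(2),o["opening"],o["time_s"])
cv2.imwrite("pics/i.png",c["img"])
for t,z in [("pin_hole",.028),("channel_floor",.028),("stop_pin",0.1)]:
    for r in pinpoint(c,t)[:2]:
        u,v=r["centre"][1]*640,r["centre"][0]*400; print(t,r["conf"],u,v,atz(c,u,v,z).round(4))
```

```text
[ 0.4329 -0.324   0.1621] [-0.71  0.16 -1.13] 0.09253555591134438 7.85
pin_hole 0.91 321.408 145.4 [ 0.4399 -0.2796  0.028 ]
channel_floor 0.75 324.22400000000005 42.120000000000005 [ 0.4585 -0.1951  0.028 ]
stop_pin 0.88 321.92 221.48 [ 0.4316 -0.3258  0.1   ]
```

View pics/i.png

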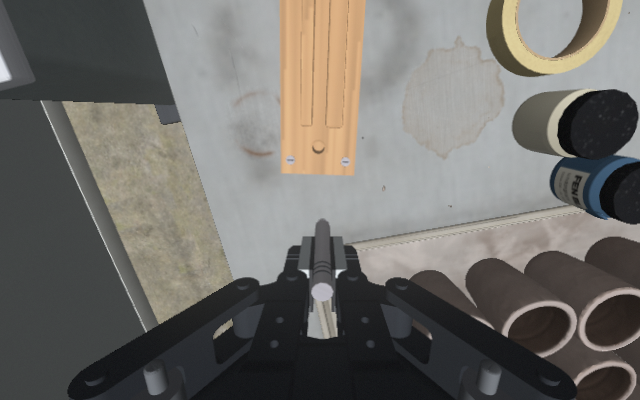

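Run:
```python
from h import *
c=camera("wrist"); o=get_obs();print(o["eef_pos"].round(4))
im=c["img"]; a=cv2.resize(im[130:180,270:370],None,fx=7,fy=7,interpolation=cv2.INTER_CUBIC); b=cv2.resize(im[205:235,270:370],None,fx=7,fy=7,interpolation=cv2.INTER_CUBIC)
cv2.imwrite("pics/j.png",np.vstack([a,b]))
t=camera("top");cv2.imwrite("pics/k.png",cv2.resize(t["img"][225:275,340:440],None,fx=8,fy=8,interpolation=cv2.INTER_CUBIC))
```

```text
[ 0.4333 -0.3246  0.1627]
```

View pics/j.png

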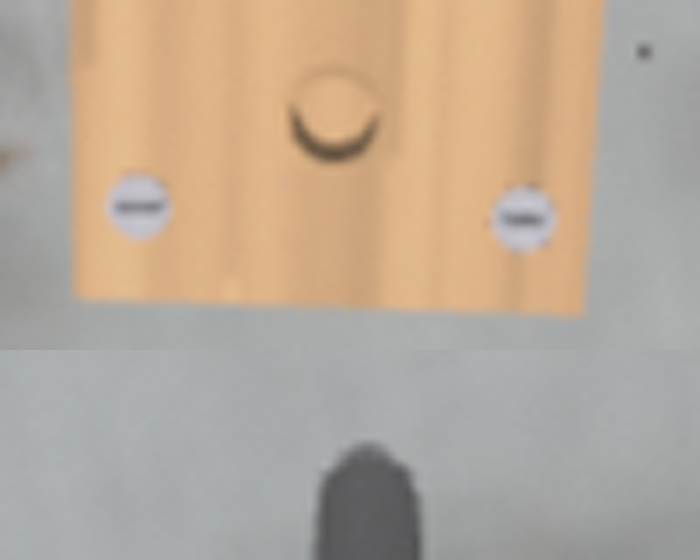

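View pics/k.png

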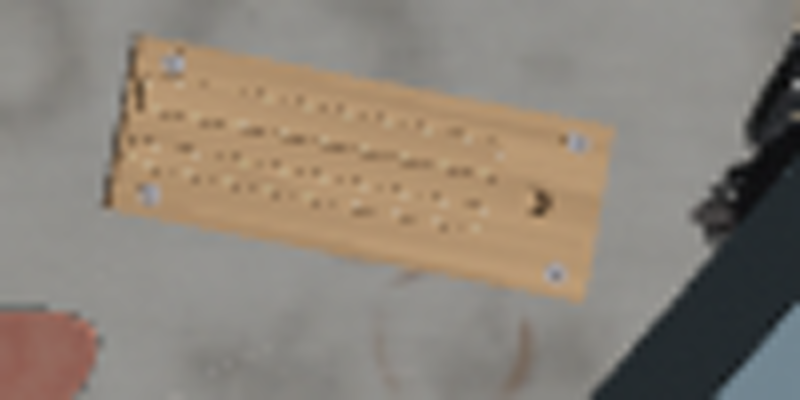

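Run:
```python
from h import *
c=camera("wrist"); o=get_obs();p=o["eef_pos"];print(p.round(4))
t=camera("top")
print("hole wrist",atz(c,317.7,146,.028).round(4),"top",atz(t,407.5,250.4,.028).round(4))
zf=p[2]-.0626+.008
# true y tool: up in image ~ +y rot
ux=np.array([np.sin(np.radians(10.9)),np.cos(np.radians(10.9)),0])
P=np.array([p[0],p[1],zf])
print("foot px pred",proj(c,P),proj(c,P+.003*ux), "observed edge 322.9,218.6", atz(c,322.9,218.6,zf)-P-.003*ux)
R=[];
for (x,y) in [(139,206),(524,219)]: R.append(atz(c,270+x/7,130+y/7,.028))
print("screws",np.round(R,4),np.degrees(np.arctan2(*(R[1]-R[0])[[1,0]])))
S=[atz(t,340+x/8,225+y/8,.028) for x,y in [(150,195),(173,64),(577,143),(557,272)]]
print(np.round(S,4)); d=S[0]+S[1]-S[2]-S[3]; print("yaw top",np.degrees(np.arctan2(-d[0],d[1])))
```

```text
[ 0.4333 -0.3249  0.1627]
hole wrist [ 0.4371 -0.2804  0.028 ] top [ 0.435  -0.2842  0.028 ]
foot px pred [322.9573302  222.93753475] [322.96986449 218.98600792] observed edge 322.9,218.6 [5.96641051e-06 2.95720177e-04 0.00000000e+00]
screws [[ 0.4088 -0.2879  0.028 ]
 [ 0.4597 -0.2994  0.028 ]] -12.75357852628925
[[ 0.4427 -0.131   0.028 ]
 [ 0.4937 -0.142   0.028 ]
 [ 0.4581 -0.2999  0.028 ]
 [ 0.408  -0.2895  0.028 ]]
yaw top -12.52196911557523
```

>>> servo_tool:
  plan:
    - [[-0.0035,0.0135,-0.02,-0.03,-1],[0,0,-0.025,0,-1],[0,0,-0.02,0,-1],[0,0,0,0,-1],[0,0,0,0,-1]]

```text
time_s: 8.7
eef_pos: [0.4297, -0.3119, 0.0977]
eef_rot: [-0.0, 0.78, 0.626, -0.0]
wrist_force: [0.1, 0.2, 0.4]
opening: 0.098
```

Run:
```python
from h import *
c=camera("wrist"); o=get_obs();print(o["eef_pos"].round(4),o["eef_rot"].round(3),o["opening"],o["time_s"])
im=c["img"]; cv2.imwrite("pics/l.png",cv2.resize(im[120:240,250:390],None,fx=5,fy=5,interpolation=cv2.INTER_CUBIC))
```

```text
[ 0.4302 -0.3124  0.0984] [0.001 0.78  0.626 0.   ] 0.09584168344802459 8.75
```

View pics/l.png

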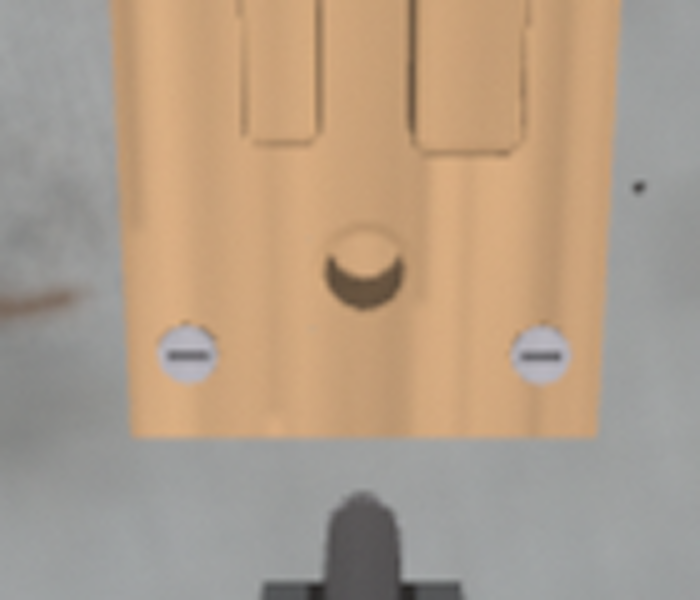

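Run:
```python
from h import *
c=camera("wrist"); o=get_obs();p=o["eef_pos"];print(p.round(4),c["img"].shape)
h=atz(c,322.8,173.5,.028);print("hole",h.round(4))
zf=p[2]-.0546; u=np.array([np.sin(np.radians(12.5)),np.cos(np.radians(12.5)),0]); P=np.array([p[0],p[1],zf])
e=proj(c,P+.003*u);print("foot edge pred",e,"obs",250+362/5,120+491/5)
print("edge obs xyz - pred",atz(c,250+362/5,120+491/5,zf)-P-.003*u)
s=[atz(c,250+x/5,120+y/5,.028) for x,y in [(188,354),(541,354)]];d=s[1]-s[0];print(np.degrees(np.arctan2(d[1],d[0])))
print("delta",(h-p).round(4))
```

```text
[ 0.4304 -0.3127  0.0988] (400, 640, 3)
hole [ 0.4372 -0.2812  0.028 ]
foot edge pred [323.19640613 219.21215785] obs 322.4 218.2
edge obs xyz - pred [-3.81047993e-04  8.67044655e-04 -6.93889390e-18]
-12.587040818101654
delta [ 0.0068  0.0315 -0.0708]
```

>>> servo_tool:
  plan:
    - [[0.0036,0.0153,0,0,-1],[0.0036,0.0153,0,0,-1],[0,0,-0.008,0,-1],[0,0,-0.006,0,-1],[0,0,-0.004,0,-1],[0,0,0,0,-1]]

```text
time_s: 9.4
eef_pos: [0.4364, -0.281, 0.0786]
eef_rot: [-0.001, 0.78, 0.626, -0.0]
wrist_force: [0.7, -0.1, 0.1]
opening: 0.097
```

Run:
```python
from h import *
c=camera("wrist"); o=get_obs();print(o["eef_pos"].round(4),o["wrist_force"].round(2),o["torque"].round(2),o["time_s"])
im=c["img"]; cv2.imwrite("pics/m.png",cv2.resize(im[160:300,240:400],None,fx=5,fy=4.2,interpolation=cv2.INTER_CUBIC))
```

```text
[ 0.4366 -0.2812  0.0789] [ 0.6  -0.46 -0.04] [-0.    0.01  0.  ] 9.45
```

View pics/m.png

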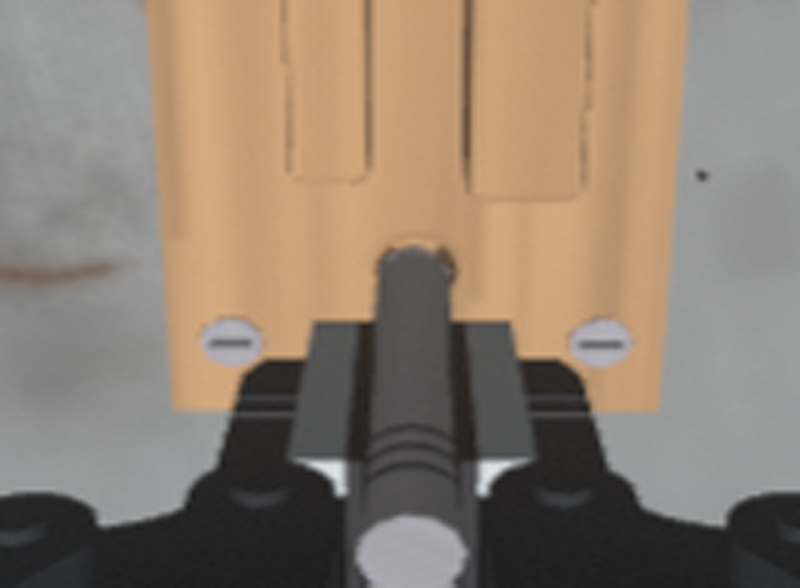

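>>> servo_tool:
  plan:
    - [[0,0,-0.004,0,-1],[0,0,-0.004,0,-1],[0,0,-0.003,0,-1],[0,0,0,0,-1]]

```text
time_s: 9.85
eef_pos: [0.4365, -0.2811, 0.0679]
eef_rot: [-0.001, 0.78, 0.626, -0.0]
wrist_force: [0.0, 0.2, -0.7]
opening: 0.098
```

Run:
```python
from h import *
o=get_obs();print(o["eef_pos"].round(4),o["wrist_force"].round(2),o["torque"].round(2),o["time_s"])
```

```text
[ 0.4365 -0.2811  0.0679] [ 0.05  0.16 -0.67] [0.   0.02 0.03] 9.85
```

>>> servo_tool:
  plan:
    - [[0,0,-0.004,0,-1],[0,0,-0.003,0,-1],[0,0,-0.002,0,-1],[0,0,0,0,-1],[0,0,0,0,-1]]

```text
time_s: 10.35
eef_pos: [0.4369, -0.2813, 0.0595]
eef_rot: [-0.0, 0.78, 0.626, 0.0]
wrist_force: [1.0, -0.4, -1.4]
opening: 0.097
```

>>> servo_tool:
  plan:
    - [[0,0,-0.0015,0,-1],[0,0,0,0,-1],[0,0,0,0,0.2],[0,0,0,0,0.2],[0,0,0,0,0.2],[0,0,0,0,0.2]]

```text
time_s: 10.95
eef_pos: [0.4369, -0.2813, 0.0579]
eef_rot: [-0.0, 0.78, 0.626, -0.0]
wrist_force: [0.1, 0.7, -0.7]
opening: 0.599
```

Run:
```python
from h import *
c=camera("wrist"); o=get_obs();print(o["eef_pos"].round(4),o["wrist_force"].round(2),o["opening"],o["time_s"])
im=c["img"]; cv2.imwrite("pics/n.png",im[100:400])
```

```text
[ 0.4368 -0.2812  0.0579] [-0.21  0.41 -0.08] 0.5990208659143559 11.0
```

View pics/n.png

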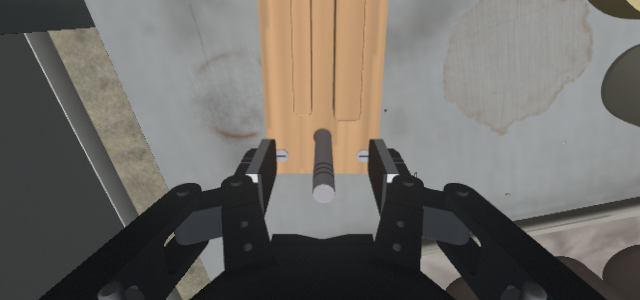

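>>> servo_tool:
  plan:
    - [[0,0,0.03,0,0.5],[0,0,0.04,0,1],[0,0.02,0.04,0,1],[-0.01,0.04,0,0,1],[-0.01,0.045,0,0,1],[-0.01,0.045,0,0,1],[0,0.045,0,0,1],[0,0.045,0,0.06,1]]

```text
time_s: 11.8
eef_pos: [0.4064, -0.0398, 0.1682]
eef_rot: [0.0, 0.761, 0.649, 0.0]
wrist_force: [0.8, -0.4, -0.5]
opening: 1.003
```

>>> servo_tool:
  plan:
    - [[0.01,0.04,0,0.06,1],[0.025,0.03,0,0.05,1],[0.03,0,0,0,1],[0.01,0,0,0,1],[0,0,0,0,1],[0,0,0,0,1]]

```text
time_s: 12.4
eef_pos: [0.4808, 0.0283, 0.1675]
eef_rot: [-0.001, 0.725, 0.689, -0.001]
wrist_force: [-1.2, -0.0, 0.4]
opening: 1.003
```

Run:
```python
from h import *
c=camera("wrist"); o=get_obs();print(o["eef_pos"].round(4),o["eef_rot"].round(3),o["opening"],o["time_s"])
im=c["img"]; cv2.imwrite("pics/o.png",im)
t=camera("top");cv2.imwrite("pics/p.png",cv2.resize(t["img"][225:275,340:440],None,fx=8,fy=8,interpolation=cv2.INTER_CUBIC))
for r in trace(c,"label_holder")[:1]: print(r["conf"],np.array(r["rect"])*[640,400,640,400])
```

```text
[0.4806 0.0283 0.1675] [-0.001  0.725  0.689 -0.001] 0.9991156620190732 12.45
```

View pics/o.png

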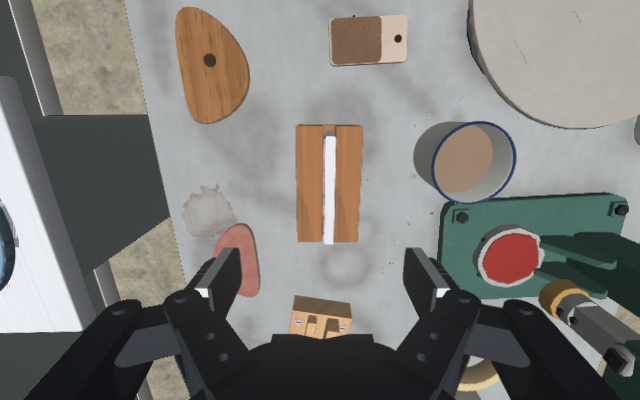

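View pics/p.png

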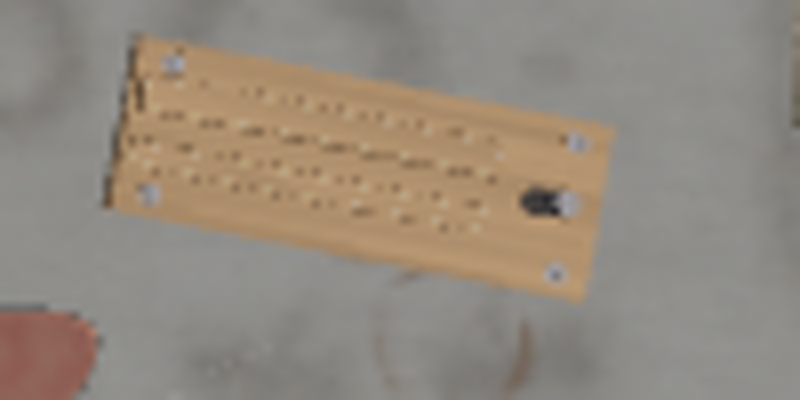

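Run:
```python
from h import *
c=camera("wrist"); o=get_obs();p=o["eef_pos"];print(p.round(4))
im=c["img"]; cv2.imwrite("pics/q.png",cv2.resize(im[115:255,285:375],None,fx=4.2,fy=4.2,interpolation=cv2.INTER_CUBIC))
m=(im[115:255,285:375].min(2)>200).astype(np.uint8)
n,l,s,ce=cv2.connectedComponentsWithStats(m);k=1+np.argmax(s[1:,4]);print(s[k],ce[k])
ys,xs=np.nonzero(l==k)
r=cv2.minAreaRect(np.c_[xs+285,ys+115].astype(np.float32));print(r)
b=cv2.boxPoints(r);B=[atz(c,u,v,.082) for u,v in b];print(np.round(B,4),np.mean(B,0).round(4))
```

```text
[0.4811 0.0283 0.1679]
[  39   21   11  108 1018] [43.89489194 73.63752456]
((328.98553466796875, 189.49978637695312), (9.549721717834473, 107.10469818115234), 0.8303154110908508)
[[ 0.4798 -0.003   0.082 ]
 [ 0.4853  0.0858  0.082 ]
 [ 0.4925  0.0854  0.082 ]
 [ 0.4879 -0.0035  0.082 ]] [0.4864 0.0412 0.082 ]
```

View pics/q.png

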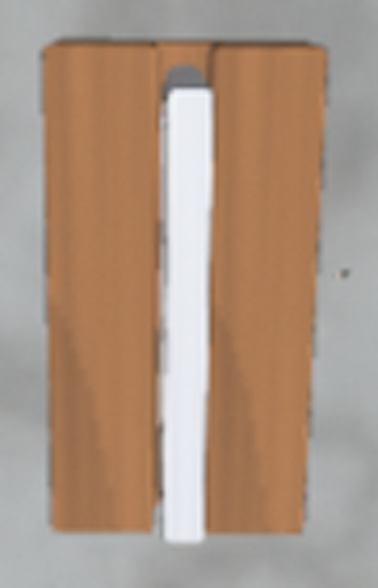

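>>> servo_tool:
  plan:
    - [[0.0053,0.013,0,-0.008,-0.2],[0,0,0,0,-0.2],[0,0,0,0,-0.2],[0,0,-0.03,0,-0.2],[0,0,-0.01,0,-0.2],[0,0,0,0,-0.2],[0,0,0,0,-0.2]]

```text
time_s: 13.3
eef_pos: [0.4872, 0.0415, 0.1283]
eef_rot: [-0.0, 0.727, 0.687, -0.0]
wrist_force: [-0.1, -0.2, 0.3]
opening: 0.4
```

Run:
```python
from h import *
c=camera("wrist"); o=get_obs();print(o["eef_pos"].round(4),o["opening"],o["time_s"])
im=c["img"]; cv2.imwrite("pics/r.png",im)
```

```text
[0.4877 0.0415 0.1287] 0.4006807310784327 13.35
```

View pics/r.png

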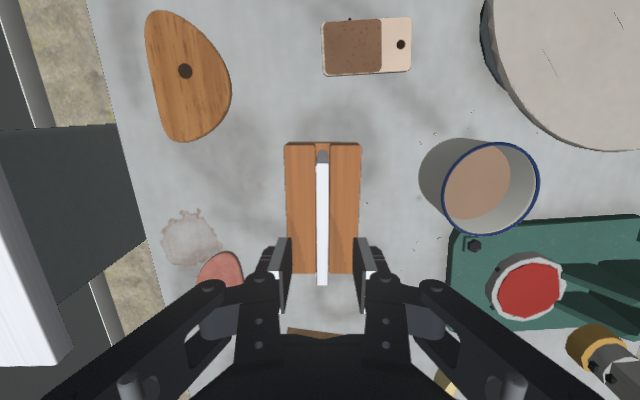

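>>> servo_tool:
  plan:
    - [[0,0,-0.03,0,-0.2],[0,0,-0.025,0,-0.2],[0,0,-0.0165,0,-0.2],[0,0,0,0,-0.2],[0,0,0,0,-1],[0,0,0,0,-1],[0,0,0,0,-1],[0,0,0,0,-1]]

```text
time_s: 14.15
eef_pos: [0.4885, 0.0415, 0.058]
eef_rot: [0.001, 0.727, 0.687, 0.001]
wrist_force: [-0.4, -0.1, 6.2]
opening: 0.086
```

>>> servo_tool:
  plan:
    - [[0,0,0,0,-1],[0,0,0,0,-1]]

```text
time_s: 14.35
eef_pos: [0.4885, 0.0415, 0.058]
eef_rot: [0.001, 0.727, 0.687, 0.001]
wrist_force: [-0.2, 0.1, 6.5]
opening: 0.085
```

Run:
```python
from h import *
c=camera("wrist"); o=get_obs();print(o["eef_pos"].round(4),o["eef_rot"].round(3),o["wrist_force"].round(2),o["opening"],o["time_s"])
im=c["img"]; cv2.imwrite("pics/s.png",im[100:400])
```

```text
[0.4885 0.0415 0.058 ] [0.001 0.727 0.687 0.001] [-0.85 -0.26  7.13] 0.08327870465301732 14.4
```

View pics/s.png

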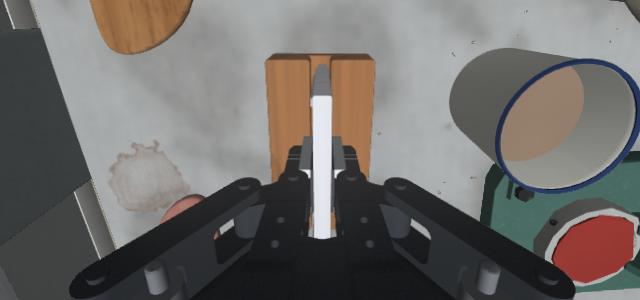

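>>> servo_tool:
  plan:
    - [[0,0,0.02,0,-1],[0,0,0.03,0,-1],[0,0,0.04,0,-1],[-0.03,0,0.01,0,-1],[-0.03,-0.02,0,0,-1],[-0.0135,-0.04,0,0,-1],[0,-0.045,0,0,-1],[0,-0.045,0,-0.06,-1]]

```text
time_s: 15.2
eef_pos: [0.4133, -0.1095, 0.1573]
eef_rot: [0.001, 0.747, 0.665, 0.0]
wrist_force: [1.4, -0.4, -0.8]
opening: 0.086
```

>>> servo_tool:
  plan:
    - [[0.01,-0.045,0,-0.06,-1],[0.015,-0.035,0,-0.043,-1],[0.0145,-0.015,0,0,-1],[0,0,0,0,-1],[0,0,0,0,-1],[0,0,0,0,-1]]

```text
time_s: 15.8
eef_pos: [0.4525, -0.2022, 0.1562]
eef_rot: [-0.001, 0.78, 0.626, -0.0]
wrist_force: [0.3, -0.4, -0.9]
opening: 0.088
```

Run:
```python
from h import *
c=camera("wrist"); o=get_obs();print(o["eef_pos"].round(4),o["eef_rot"].round(3),o["wrist_force"].round(2),o["opening"],o["time_s"])
im=c["img"]; cv2.imwrite("pics/t.png",im)
```

```text
[ 0.4527 -0.2021  0.1564] [-0.     0.78   0.626 -0.   ] [ 0.94 -0.15 -0.27] 0.08396907887376978 15.85
```

View pics/t.png

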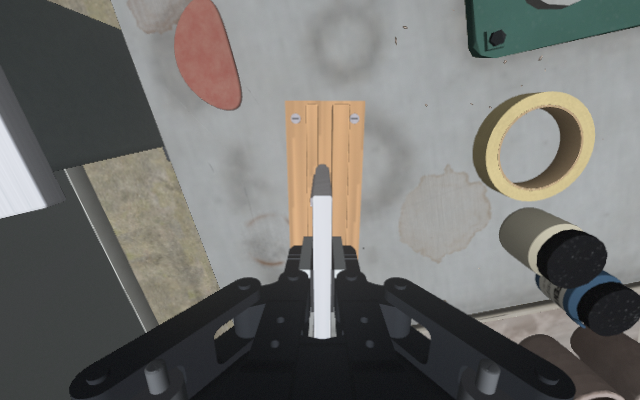

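>>> servo_tool:
  plan:
    - [[0.001,0,-0.025,0,-1],[0,0,-0.025,0,-1],[0,0,0,0,-1],[0,0,0,0,-1],[0,0,0,0,-1]]

```text
time_s: 16.35
eef_pos: [0.4549, -0.2035, 0.1079]
eef_rot: [0.001, 0.78, 0.625, 0.0]
wrist_force: [0.0, 0.4, 0.2]
opening: 0.087
```

Run:
```python
from h import *
c=camera("wrist"); o=get_obs();p=o["eef_pos"];print(p.round(4),o["eef_rot"].round(3),o["time_s"])
im=c["img"]; cv2.imwrite("pics/u.png",cv2.resize(im[70:230,260:380],None,fx=5,fy=3.7,interpolation=cv2.INTER_CUBIC))
a=np.radians(12.6);xd=np.array([np.cos(a),-np.sin(a),0]);yd=np.array([np.sin(a),np.cos(a),0])
H=np.array([.4368,-.2812,0])
P=p.copy();P[2]=0
print("rail coords of tcp",(P-H)@xd,(P-H)@yd-.07)
# predicted pixels
def z(u): return ((u[0]-260)*5,(u[1]-70)*3.7)
for n,x,y,h in [("lip in",-.006,.092,.042),("board in",.006,.092,.050),("floor",0,.092,.028),("lip in 60",-.006,.07,.042),("board in 60",.006,.07,.050)]:
    print(n,np.round(z(proj(c,H+xd*x+yd*(y+.07)+[0,0,h])),1))
f=p[2]-.046
for s in (-.0025,.0025): print("tongue",np.round(z(proj(c,P+xd*s+yd*.045+[0,0,f])),1))
```

```text
[ 0.4551 -0.2037  0.108 ] [0.001 0.78  0.625 0.   ] 16.4
rail coords of tcp 0.0009228688473691622 0.009620414535167265
lip in [262.9 112.5]
board in [355.9 110.8]
floor [308.2 115.1]
lip in 60 [264.4 238.3]
board in 60 [354.2 241.9]
tongue [296.1 340. ]
tongue [335.8 340. ]
```

View pics/u.png

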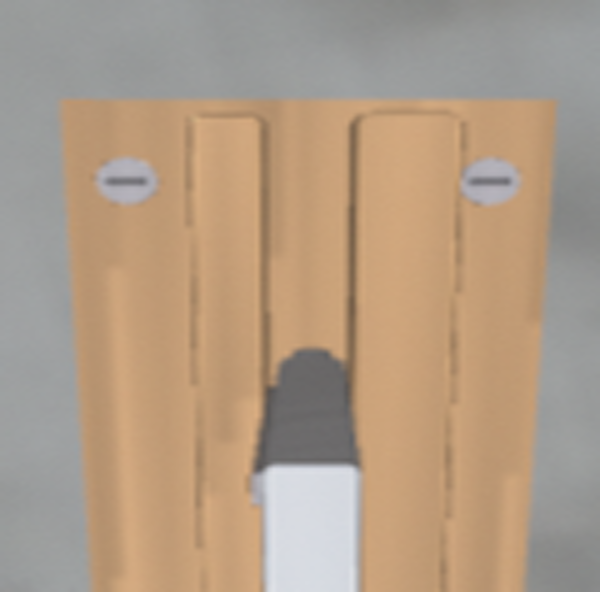

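>>> servo_tool:
  plan:
    - [[-0.0005,0,-0.01,0,-1],[0,0,-0.007,0,-1],[0,0,-0.005,0,-1],[0,0,-0.004,0,-1],[0,0,0,0,-1]]

```text
time_s: 16.9
eef_pos: [0.4532, -0.2029, 0.0796]
eef_rot: [-0.001, 0.78, 0.625, -0.0]
wrist_force: [-0.7, -0.4, -0.6]
opening: 0.084
```

Run:
```python
from h import *
c=camera("wrist"); o=get_obs();p=o["eef_pos"];print(p.round(4),o["eef_rot"].round(3),o["wrist_force"].round(2),o["torque"].round(2),o["time_s"])
im=c["img"]; cv2.imwrite("pics/v.png",cv2.resize(im[70:230,260:380],None,fx=5,fy=3.7,interpolation=cv2.INTER_CUBIC))
```

```text
[ 0.4535 -0.2031  0.08  ] [-0.     0.78   0.625 -0.   ] [ 0.47 -0.38 -0.29] [-0.03 -0.    0.01] 16.95
```

View pics/v.png

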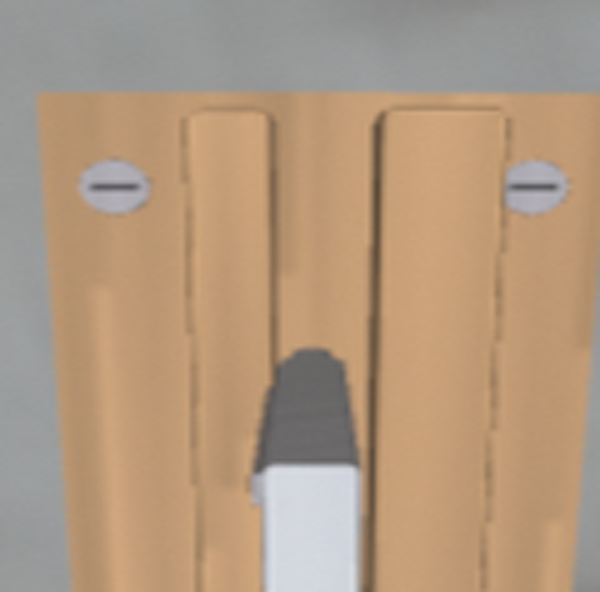

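>>> servo_tool:
  plan:
    - [[0.0011,-0.0002,0,0,-1],[0,0,-0.003,0,-1],[0,0,-0.003,0,-1],[0,0,0,0,-1],[0,0,0,0,-1]]

```text
time_s: 17.45
eef_pos: [0.4547, -0.2034, 0.0744]
eef_rot: [-0.0, 0.78, 0.625, -0.0]
wrist_force: [0.3, -0.5, -1.3]
opening: 0.085
```

Run:
```python
from h import *
c=camera("wrist"); o=get_obs();p=o["eef_pos"];print(p.round(4),o["eef_rot"].round(3),o["wrist_force"].round(2),o["torque"].round(2),o["time_s"])
im=c["img"]; cv2.imwrite("pics/w.png",cv2.resize(im[70:230,260:380],None,fx=5,fy=3.7,interpolation=cv2.INTER_CUBIC))
```

```text
[ 0.4547 -0.2035  0.0744] [-0.     0.78   0.625 -0.   ] [ 0.6   1.36 -0.35] [ 0.04  0.06 -0.02] 17.5
```

View pics/w.png

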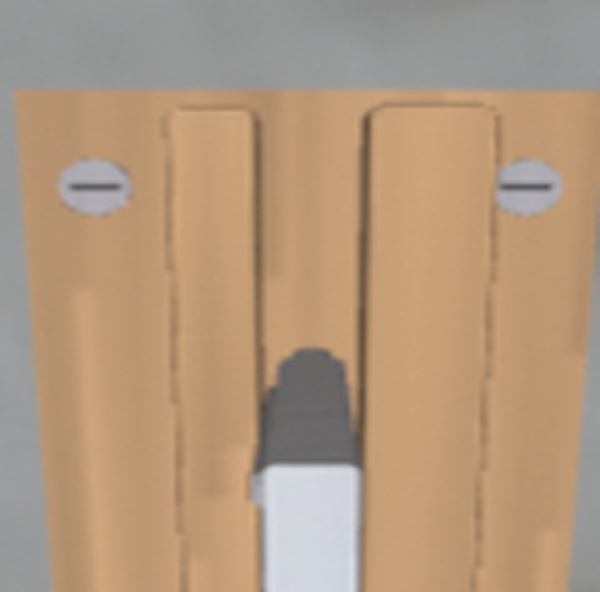

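Centred in the channel (311 against 311). Now down until the floor shows in the force.

>>> servo_tool:
  plan:
    - [[0,0,-0.001,0,-1],[0,0,0,0,-1],[0,0,0,0,-1]]

```text
time_s: 17.8
eef_pos: [0.455, -0.2036, 0.074]
eef_rot: [0.0, 0.78, 0.625, 0.0]
wrist_force: [-1.8, 1.5, 5.3]
opening: 0.084
```

>>> servo_tool:
  plan:
    - [[0,0,-0.001,0,-1],[0,0,0,0,-1],[0,0,0,0,-1]]

```text
time_s: 18.1
eef_pos: [0.4551, -0.2036, 0.074]
eef_rot: [0.0, 0.78, 0.625, -0.0]
wrist_force: [-4.5, 2.7, 15.3]
opening: 0.086
```

>>> servo_tool:
  plan:
    - [[-0.0003,0,0.001,0,-1],[-0.0013,-0.0059,0,0,-1],[-0.0013,-0.0059,0,0,-1],[-0.0013,-0.0059,0,0,-1],[-0.0013,-0.0059,0,0,-1],[0,0,0,0,-1],[0,0,0,0,-1]]

```text
time_s: 18.8
eef_pos: [0.4498, -0.228, 0.074]
eef_rot: [0.001, 0.781, 0.625, -0.0]
wrist_force: [-0.4, -3.0, 4.5]
opening: 0.086
```

Run:
```python
from h import *
c=camera("wrist"); o=get_obs();p=o["eef_pos"];print(p.round(4),o["eef_rot"].round(3),o["wrist_force"].round(2),o["torque"].round(2),o["time_s"])
im=c["img"]; cv2.imwrite("pics/x.png",cv2.resize(im[70:230,260:380],None,fx=5,fy=3.7,interpolation=cv2.INTER_CUBIC))
```

```text
[ 0.4498 -0.228   0.074 ] [ 0.001  0.78   0.625 -0.   ] [-0.61 -2.61  4.73] [-0.42  0.06 -0.07] 18.85
```

View pics/x.png

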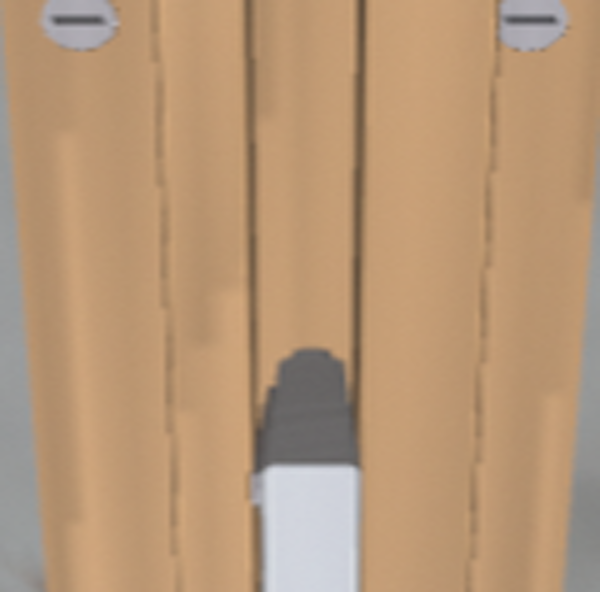

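>>> servo_tool:
  plan:
    - [[-0.0004,-0.002,0,0,-1],[-0.0004,-0.0015,0,0,-1],[0,0,0,0,-1],[0,0,0,0,-1]]

```text
time_s: 19.25
eef_pos: [0.4492, -0.2298, 0.074]
eef_rot: [-0.0, 0.78, 0.625, 0.001]
wrist_force: [1.7, 4.1, 8.0]
opening: 0.086
```

>>> servo_tool:
  plan:
    - [[-0.0002,-0.001,0,0,-1],[0,0,0,0,-1],[0,0,0,0,-1]]

```text
time_s: 19.55
eef_pos: [0.449, -0.2305, 0.074]
eef_rot: [-0.0, 0.78, 0.625, 0.001]
wrist_force: [1.8, 5.4, 9.6]
opening: 0.084
```

>>> servo_tool:
  plan:
    - [[-0.0002,-0.001,0,0,-1],[0,0,0,0,-1],[0,0,0,0,-1]]

```text
time_s: 19.85
eef_pos: [0.4488, -0.2315, 0.074]
eef_rot: [-0.0, 0.78, 0.625, 0.001]
wrist_force: [0.9, 6.0, 10.0]
opening: 0.085
```

>>> servo_tool:
  plan:
    - [[-0.0002,-0.001,0,0,-1],[0,0,0,0,-1],[0,0,0,0,-1]]

```text
time_s: 20.15
eef_pos: [0.4486, -0.2324, 0.074]
eef_rot: [-0.0, 0.78, 0.625, 0.001]
wrist_force: [1.5, 5.1, 10.3]
opening: 0.088
```

>>> servo_tool:
  plan:
    - [[-0.0002,-0.001,0,0,-1],[0,0,0,0,-1],[0,0,0,0,-1]]

```text
time_s: 20.45
eef_pos: [0.4484, -0.2329, 0.074]
eef_rot: [-0.001, 0.78, 0.625, 0.001]
wrist_force: [1.8, 8.0, 11.7]
opening: 0.087
```

>>> servo_tool:
  plan:
    - [[-0.0002,-0.001,0,0,-1],[0,0,0,0,-1],[0,0,0,0,-1]]

```text
time_s: 20.75
eef_pos: [0.4483, -0.2332, 0.0741]
eef_rot: [-0.001, 0.78, 0.625, 0.002]
wrist_force: [2.5, 10.8, 13.1]
opening: 0.088
```

>>> servo_tool:
  plan:
    - [[-0.0002,-0.001,0,0,-1],[0,0,0,0,-1],[0,0,0,0,-1]]

```text
time_s: 21.05
eef_pos: [0.4483, -0.2334, 0.0742]
eef_rot: [-0.002, 0.78, 0.625, 0.002]
wrist_force: [3.1, 13.9, 15.5]
opening: 0.085
```

>>> servo_tool:
  plan:
    - [[-0.0002,-0.001,0,0,-1],[-0.0002,-0.001,0,0,-1],[0,0,0,0,-1],[0,0,0,0,-1],[0,0,0,0,-1]]

```text
time_s: 21.55
eef_pos: [0.448, -0.2339, 0.0743]
eef_rot: [-0.003, 0.78, 0.625, 0.003]
wrist_force: [3.6, 20.5, 19.9]
opening: 0.086
```

Run:
```python
from h import *
c=camera("wrist"); o=get_obs();p=o["eef_pos"];print(p.round(4),o["eef_rot"].round(4),o["wrist_force"].round(2),o["torque"].round(2),o["time_s"])
cv2.imwrite("pics/y.png",c["img"])
t=camera("top");cv2.imwrite("pics/z.png",cv2.resize(t["img"][200:300,340:440],None,fx=6,fy=6,interpolation=cv2.INTER_CUBIC))
s=camera("scene");cv2.imwrite("pics/z2.png",s["img"])
```

```text
[ 0.4481 -0.2339  0.0743] [-0.0026  0.7805  0.6252  0.0029] [ 3.33 21.53 19.3 ] [ 3.44 -0.66 -0.06] 21.6
```

View pics/y.png

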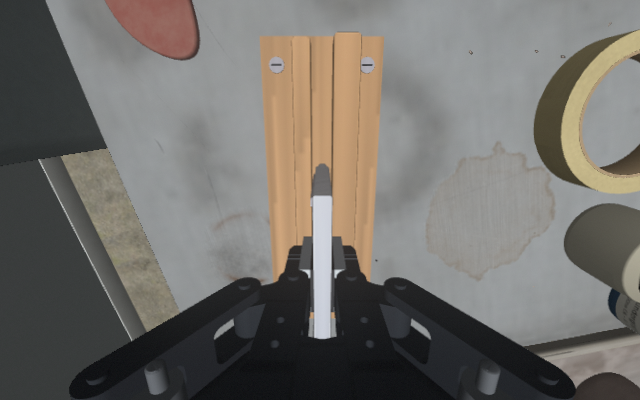

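View pics/z.png

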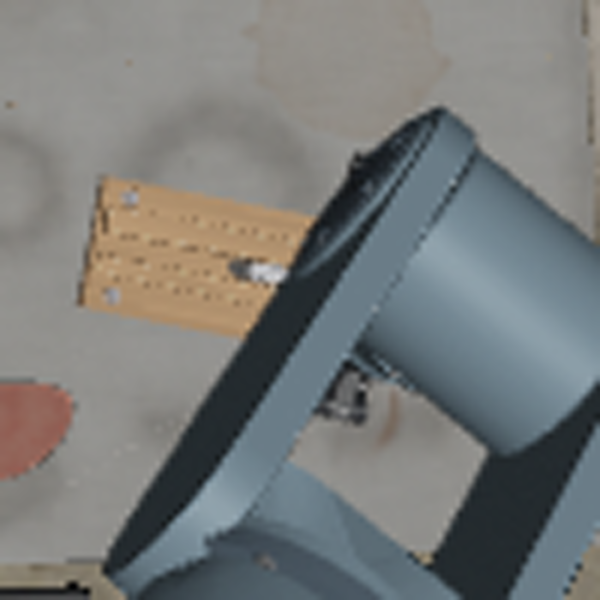

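View pics/z2.png

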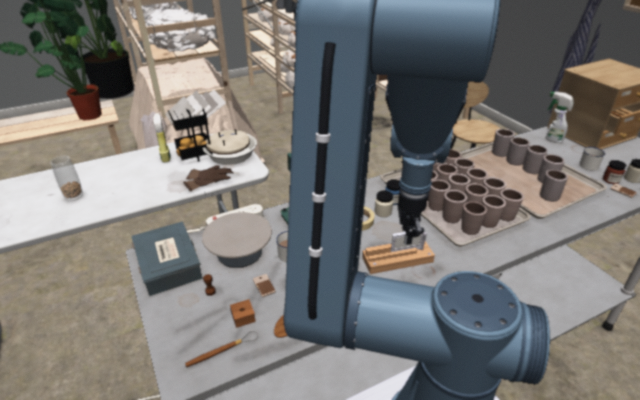

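>>> servo_tool:
  plan:
    - [[0,0,0,0,-1],[0,0,0,0,-1],[0,0,0,0,-1],[0,0,0,0,-1],[0,0,0,0,-1]]

```text
time_s: 22.2
eef_pos: [0.4481, -0.2339, 0.0743]
eef_rot: [-0.003, 0.78, 0.625, 0.003]
wrist_force: [4.0, 19.9, 20.4]
opening: 0.088
```

Run:
```python
from h import *
o=get_obs();p=o["eef_pos"];print(p.round(4),o["eef_rot"].round(4),o["wrist_force"].round(2),o["torque"].round(2),o["time_s"])
s=camera("scene");cv2.imwrite("pics/z3.png",cv2.resize(s["img"][190:290,350:450],None,fx=6,fy=6,interpolation=cv2.INTER_CUBIC))
a=np.radians(12.6);xd=np.array([np.cos(a),-np.sin(a),0]);yd=np.array([np.sin(a),np.cos(a),0])
H=np.array([.4368,-.2812,0])
for n,y,z in [("pintop",0,.084),("pinmouth",0,.028),("holder end top",.005,.098),("holder far top",.095,.098),("holder far foot",.095,.028)]:
    q=proj(s,H+yd*y+[0,0,z]); print(n,((q-[350,190])*6).round())
```

```text
[ 0.4481 -0.2339  0.0743] [-0.0026  0.7805  0.6252  0.0029] [ 3.95 19.89 20.39] [ 3.47 -0.63 -0.02] 22.2
pintop [441. 257.]
pinmouth [426. 347.]
holder end top [435. 235.]
holder far top [251. 267.]
holder far foot [239. 381.]
```

View pics/z3.png

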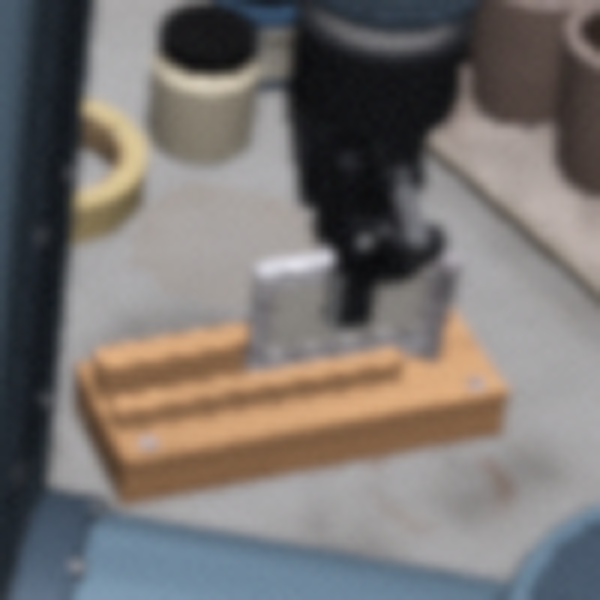

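```bash
python3 -c "
from bench import *
print(hand_in())"
```

```text
the job is handed in; nothing more can be done
None
```

I put the steel pin fully into the rail's hole. I then lowered the label holder behind the lip onto the channel floor, card facing the lip, and slid it until its end met the pin. I handed the job in at about 22 s of the 56 s limit, with the gripper still closed and pressing.

- **Pin:** it went down freely to the expected full depth and stayed standing after release.
- **Holder on the floor:** upward force appeared at the height I expected for the channel floor.
- **Holder against the pin:** the push force rose steadily with the grip about 49 mm from the hole, where about 50 mm was expected. It held at about 20 N along the channel and about 20 N downward for half a second with no movement.
- **Last scene picture:** it shows the holder in the channel with its card toward the lip and its end at the pin. The arm blocked the top camera's view of that contact, so this picture and the force rise are the evidence for it.
- **Disagreements:**
  - The push tilts the tool by about 0.45°, so one end of the holder's foot may be raised by roughly 0.3 mm.
  - The top and wrist cameras differed by up to about 4 mm on the hole position. I used the close wrist view, and the pin went in without resistance.
- **Bystanders and lever ball:** I saw no sign of contact with either, but I did not re-measure the bystanders' positions at the end.

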